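# Unpack a desk delivery: each refill to the tray of its tool

### The arm

A 6-joint arm with a two-finger parallel gripper is mounted at the origin on the work surface. World frame = base frame: x ahead of the robot, y to its left, z up, the work surface at z = 0. Lengths are in mm, angles in rad, forces in N, time in s.
With the tool pointing down it reaches from about 300 to 775 mm from the base axis. Payload 14.6 kg.
Tool frame: the origin (TCP) lies midway between the tips of the shut fingers; the grasp point (between the pads) lies 19 mm behind it (manip.hold_point_z is the distance from the TCP to the grasp point, in mm); z points along the fingers, y is the direction in which the jaws open and shut (so a half turn about z gives the same grasp; the last joint's range is limited). The gripper opens to 94 mm and grips with 3 to 60 N. Pads are 16 mm wide; open, the fingers measure 119 mm over their backs; the gripper's body (75 mm by 177 mm) begins 78 mm behind the grasp point.
Start: joints at [1.264, 0.3, 1.521, -0, 1.321, -0.067], TCP at [130.628, 534.252, 205.446] pointing down, gripper open.
Joint ranges: [-3.03, 3.03], [-0.79, 2.21], [0.23, 2.52], [-1.04, 4.18], [0, 3.07], [-2.55, 2.55]. Speed limits (rad/s): [2.22, 2.22, 2.57, 3.14, 3.14, 3.14].

### API

Orientations are given as [roll, pitch, yaw] about the fixed x, y, z axes, in that order (R = Rz(yaw) Ry(pitch) Rx(roll)).
In Python, from cell import manip gives the robot as it stands.
- The arm moves only by the shell command python3 -m crank 'ROWS' [OPENING] [FORCE]. ROWS is JSON, a list of rows, each an object with "offset": the shift along the world's x, y, z in m, a list of three; "spin": the turn about the world's z in degrees. In form: [{"offset": [dx, dy, dz], "spin": spin}, ...]. A call has exactly 8 rows; each row is the pose to reach, as a shift and turn from the pose measured when the call began; what a row does not reach only later rows make up. A row lasts 1/12 s, in which the tool goes at most 41.7 mm and 7.16 degrees, less where a joint would pass 70% of its speed; a pose out of reach is approached as far as the arm can. A call with a gripper value outside its range is refused whole. OPENING is the opening, from 0 (shut) to 1 (fully open), set as the call begins (- or left out, the last holds). The fingers move at their own pace and stop on an object; FORCE is the grip in N (left out, the last holds). Time passes only in rows, so rows that repeat a pose let the fingers close, or fill a call up. It gives the time, the measured TCP pose, the force and the opening at its end, in the units of the state.
- manip.read_state(): the state, without advancing time (a new reading comes with each control period).
- manip.camera(name): name is "scene" or "side" or "wrist"; returns a dict with "pixels" (400x640x3 uint8, red, green, blue), "fx", "fy", "cx", "cy" (pixels), "extrinsics" (4x4, takes a point from world to camera coordinates); the wrist camera has in their place "hand_eye" (4x4, takes a point from camera to tool coordinates, whose origin is the TCP and whose axes are the flange's). Camera axes: x right, y down, z forward; pixel columns grow to the right and rows downward; lengths in mm; the calibration is good to about 2 mm. A picture is of the moment at which its call begins: read the wrist's pose just before it. There is no depth.
- manip.sign_off(): hands the job in, once; it reports no verdict.
Trained networks look in a picture, given as the dict that the camera call returned (one of the last four; its "shot" number tells which), for a name from the list of things; names that differ only in an ending like _2 or _b are one class to them, and where a whole thing is asked for, a point or a joint stands for the part that bears it (a point fixed in the world has none). Each returns a list of dicts, best first, with "conf" (0 to 1); they miss things now and then, are a little off and sometimes report something else, mostly with a low value. They report only what shows in the picture. A call takes as long as a camera call. They do not tell look-alikes from the thing itself.
- manip.search_frame(picture, name): "location" ([x, y, z] in mm, in world coordinates, good to about 4 mm: the middle of the surface that is visible of it).
- manip.masks_of(picture, name): "mask" (400x640 bool, what is visible of it).
The state is a dict: "clock": time; "joints": joint angles; "qd": joint speeds; "effort": joint torques, N m; "eef_pos": TCP position; "eef_rot": TCP orientation; "wrist_force": force on the tool from outside, world axes, zero at the start; "moment": the same for the moment, N m; "finger_gap": finger opening in mm.
Only numpy, scipy, OpenCV 4.12 (cv2) and the standard library are available. Lean on these libraries where they do the work, as an engineer would, in place of code of your own. Each camera call takes 0.05 s, during which the arm holds its last target. There are 200 camera calls.

### The job

The delivery of desk supplies stands stacked on the clipboard: take the stack apart from the top down, one piece at a time, and set each refill in the middle of the empty bay of the tray that holds the tool it belongs to: tape roll with the tape dispenser, stamp pad with the stamp, staples with the stapler, markers with the pot of markers. Lay them flat, printed lid up, the cartons' long sides square with the tray's long sides (either way round), and let go of them. Let nothing tip over, set things down rather than drop them, and leave the mug and the calculator where they are.

Things in the scene. Friction and masses are not known exactly. Their poses are not given: they have to be found in the camera images.
- taperoll_mid (a point): Small roll of tan packing tape on a white core lying flat, 50 mm outside diameter, 25 mm hole, 25 mm high, about 45 g. The point is its centre, half-way up; z is its axis, up. All four stand in one stack on a clipboard with a white delivery note: markers lowest, then staples, then the stamp pad, the tape roll on top; each rests flat on the next, cartons laid roughly crosswise so that a part of each shows from above.
- inkpad_mid (a point): White stamp-pad carton with a red band at each end and a black stamp silhouette on the lid, 86 x 50 x 32 mm (x, y, z), about 60 g. The point is its centre, half-way up; x along its length, z up through the lid. Third in the stack from below.
- staples_mid (a point): Blue staples carton with white staple outlines on the lid, 100 x 54 x 38 mm (x, y, z), about 220 g. The point is its centre, half-way up; x along its length, z up through the lid. Second in the stack from below, lying across the markers carton.
- markers_mid (a point): Yellow markers carton, four markers (blue, red, green, black caps) printed on the lid, 116 x 64 x 40 mm (x, y, z), about 160 g. The point is its centre, half-way up; x along its length, z up through the lid. Lowest in the stack.
- tray_tape_bay (a point): Grey plastic desk tray, 247 x 130 mm, lip 8 mm high and 3 mm thick, fixed to the desk, in which a black desk tape dispenser with a tan roll stands (78 mm high). The point is the middle of its empty bay (150 x 124 mm inside, x by y), on the bay's floor, 3 mm above the desk. x points along the tray from the bay to the tool, z up; the tool's compartment begins 78 mm beyond the point along +x and ends 166 mm beyond it, behind a divider as low as the lip.
- tray_stamp_bay (a point): Grey plastic desk tray, 247 x 130 mm, lip 8 mm high and 3 mm thick, fixed to the desk, in which a black self-inking stamp with a round handle stands (105 mm high). The point is the middle of its empty bay (150 x 124 mm inside, x by y), on the bay's floor, 3 mm above the desk. x points along the tray from the bay to the tool, z up; the tool's compartment begins 78 mm beyond the point along +x and ends 166 mm beyond it, behind a divider as low as the lip.
- tray_stapler_bay (a point): Grey plastic desk tray, 247 x 130 mm, lip 8 mm high and 3 mm thick, fixed to the desk, in which a blue and black stapler stands (75 mm high). The point is the middle of its empty bay (150 x 124 mm inside, x by y), on the bay's floor, 3 mm above the desk. x points along the tray from the bay to the tool, z up; the tool's compartment begins 78 mm beyond the point along +x and ends 166 mm beyond it, behind a divider as low as the lip.
- tray_markers_bay (a point): Grey plastic desk tray, 247 x 130 mm, lip 8 mm high and 3 mm thick, fixed to the desk, in which a dark steel pot with four upright markers stands (145 mm high). The point is the middle of its empty bay (150 x 124 mm inside, x by y), on the bay's floor, 3 mm above the desk. x points along the tray from the bay to the tool, z up; the tool's compartment begins 78 mm beyond the point along +x and ends 166 mm beyond it, behind a divider as low as the lip.
- mug_mid (a point): Bystander, to be left alone: white coffee mug, loose, 76 mm across without its handle, 88 mm high. The point is its centre, half-way up.
- calculator_mid (a point): Bystander, to be left alone: black desk calculator, loose, 140 x 85 x 16 mm, lying flat. The point is its centre, half-way up.
There are look-alikes about, which are no part of the job. What is meant by the part that bears taperoll_mid is not pink, and is the larger of those in its own colour.

How it is judged:
By the outcome, as a careful person would: the job done as asked, in the order asked, and still so for the second after the job is handed in, with the robot touching nothing.
It also fails if it takes over 115 s, if anything falls off the work surface, if the arm or the gripper's body presses on something with over 40 N, if the wrist force passes 120 N, or if a joint passes its speed limit or range.

## Working session

There is one attempt and no reset: what is moved stays moved. The work goes in short steps, Python scripts to look and compute and a shell command to move; the robot and the scene stay as the last step left them, time stands still between calls to the robot, and variables do not carry over. Pictures are saved under pics/ and viewed, about 12 in all and at most 16, crops included, and the job is handed in when it is done.

```bash
mkdir -p pics; ls
python3 - <<'E'
from cell import manip
import cv2,numpy as np
names=["taperoll_mid","inkpad_mid","staples_mid","markers_mid","tray_tape_bay","tray_stamp_bay","tray_stapler_bay","tray_markers_bay","mug_mid","calculator_mid"]
for c in ["scene","side"]:
    p=manip.camera(c); cv2.imwrite(f"pics/{c}0.png",p["pixels"][:,:,::-1])
    E=np.array(p["extrinsics"]);print(c,"cam at",(-E[:3,:3].T@E[:3,3]).round(),"fwd",E[2,:3].round(2))
    for n in names:
        print(n,[(round(d["conf"],2),np.round(d["location"]).tolist()) for d in manip.search_frame(p,n)][:4])
print(manip.read_state())
E
```

```text
pics
scene cam at [1061.   46. 1177.] fwd [-0.49 -0.09 -0.87]
taperoll_mid [(0.74, [522.0, -353.0, 136.0]), (0.7, [540.0, -496.0, 26.0])]
inkpad_mid [(0.87, [543.0, -343.0, 112.0]), (0.58, [360.0, 157.0, 54.0])]
staples_mid [(0.66, [529.0, -327.0, 81.0])]
markers_mid [(0.81, [564.0, -356.0, 44.0])]
tray_tape_bay [(0.72, [591.0, 174.0, 3.0])]
tray_stamp_bay [(0.72, [591.0, 0.0, 8.0])]
tray_stapler_bay [(0.59, [583.0, 364.0, 4.0])]
tray_markers_bay [(0.71, [623.0, -163.0, 3.0])]
mug_mid [(0.89, [360.0, 159.0, 52.0])]
calculator_mid [(0.97, [343.0, -192.0, 21.0])]
side cam at [ 349. -982.  636.] fwd [ 0.09  0.85 -0.51]
taperoll_mid [(0.95, [522.0, -375.0, 134.0]), (0.63, [533.0, -510.0, 21.0]), (0.62, [436.0, -501.0, 15.0])]
inkpad_mid []
staples_mid [(0.58, [512.0, -407.0, 78.0])]
markers_mid [(0.67, [512.0, -388.0, 39.0])]
tray_tape_bay [(0.72, [587.0, 161.0, 1.0]), (0.38, [511.0, -379.0, 106.0])]
tray_stamp_bay [(0.95, [594.0, -15.0, -1.0])]
tray_stapler_bay [(0.72, [578.0, 359.0, 6.0]), (0.26, [508.0, -384.0, 37.0])]
tray_markers_bay [(0.77, [659.0, -174.0, 4.0])]
mug_mid [(0.85, [368.0, 126.0, 56.0]), (0.33, [512.0, -386.0, 38.0])]
calculator_mid [(0.71, [340.0, -207.0, 17.0]), (0.47, [513.0, -387.0, 38.0])]
{'clock': 1.1, 'joints': array([ 1.26439961e+00,  2.99907897e-01,  1.52100820e+00, -2.60003904e-05,
        1.32069603e+00, -6.65782281e-02]), 'qd': array([-0.00091646,  0.00150921, -0.00217302,  0.00051161,  0.00162999,
       -0.00087001]), 'effort': array([-1.54080826e-03, -5.31659496e+01, -3.52917266e+01,  7.08136917e-02,
        2.13298149e-02, -2.77703714e-05]), 'eef_pos': array([130.63347869, 534.24795962, 205.4377772 ]), 'eef_rot': array([-3.14157155e+00,  2.38402525e-05,  2.90178060e+00]), 'wrist_force': array([-0.59459191,  0.59728825, -0.0229854 ]), 'moment': array([ 0.00282433,  0.01148011, -0.03610691]), 'finger_gap': 94.21311364962735}
```

View pics/scene0.png

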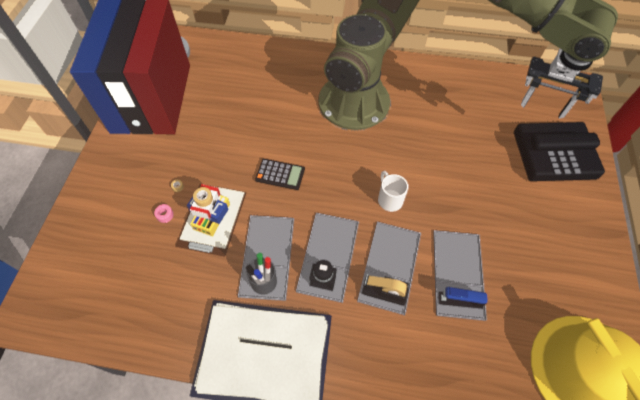

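View pics/side0.png

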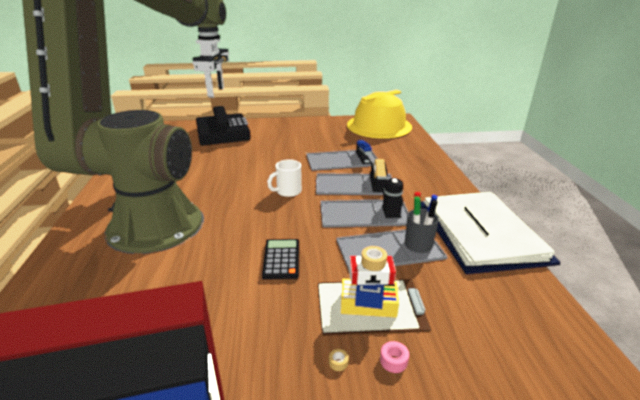

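The scene picture shows the stack at about (208,210), the clipboard around it, and a small tan roll (177,186) and a pink roll (163,213) as decoys. The trays from left to right hold pot, stamp, tape and stapler, with the bays on the robot's side. I'll fly over the trays and look with the wrist camera.

```bash
R='{"offset":[0.3,-0.27,0.2],"spin":14}'
python3 -m crank '[{"offset":[0.3,-0.27,0.2],"spin":14},{"offset":[0.3,-0.27,0.2],"spin":14},{"offset":[0.3,-0.27,0.2],"spin":14},{"offset":[0.3,-0.27,0.2],"spin":14},{"offset":[0.3,-0.27,0.2],"spin":14},{"offset":[0.3,-0.27,0.2],"spin":14},{"offset":[0.3,-0.27,0.2],"spin":14},{"offset":[0.3,-0.27,0.2],"spin":14}]'
python3 - <<'E'
from cell import manip
import numpy as np
print(np.round(manip.camera("wrist")["hand_eye"],3)); s=manip.read_state(); print(s["eef_pos"],s["eef_rot"],s["joints"])
E
```

```text
clock: 1.77
eef_pos: [351.8, 334.5, 353.4]
eef_rot: [3.141, 0.0, -3.137]
wrist_force: [0.9, 0.1, -0.0]
finger_gap: 93.7
[[ 1.00000e-03 -9.68000e-01 -2.51000e-01  7.31570e+01]
 [ 1.00000e+00  1.00000e-03 -0.00000e+00  1.78500e+00]
 [ 1.00000e-03 -2.51000e-01  9.68000e-01 -1.77869e+02]
 [ 0.00000e+00  0.00000e+00  0.00000e+00  1.00000e+00]]
[355.94036885 331.56299062 356.77329028] [ 3.13974278  0.00481923 -3.14034751] [ 6.75516498e-01  8.19063886e-02  1.43463625e+00 -1.56562249e-03
  1.62013043e+00 -8.96610487e-01]
```

```bash
cat > h.py <<'E'
from cell import manip
import numpy as np, cv2
from scipy.spatial.transform import Rotation as Ro
def shot(name):
    s=manip.read_state(); p=manip.camera(name)
    if name=="wrist":
        T=np.eye(4);T[:3,:3]=Ro.from_euler("xyz",s["eef_rot"]).as_matrix();T[:3,3]=s["eef_pos"]
        C=T@np.array(p["hand_eye"])
    else: C=np.linalg.inv(p["extrinsics"])
    return p,C
def back(p,C,uv,z):
    uv=np.atleast_2d(uv).astype(float)
    d=np.c_[(uv[:,0]-p["cx"])/p["fx"],(uv[:,1]-p["cy"])/p["fy"],np.ones(len(uv))]@C[:3,:3].T
    return C[:3,3]+d*((z-C[2,3])/d[:,2:3])
def save(p,f): cv2.imwrite(f,p["pixels"][:,:,::-1])
E
python3 -m crank '[{"offset":[0.13,-0.06,0.07],"spin":0},{"offset":[0.13,-0.06,0.07],"spin":0},{"offset":[0.13,-0.06,0.07],"spin":0},{"offset":[0.13,-0.06,0.07],"spin":0},{"offset":[0.13,-0.06,0.07],"spin":0},{"offset":[0.13,-0.06,0.07],"spin":0},{"offset":[0.13,-0.06,0.07],"spin":0},{"offset":[0.13,-0.06,0.07],"spin":0}]'
python3 - <<'E'
from h import *
p,C=shot("wrist"); save(p,"pics/w1.png"); print(p["fx"],C[:3,3],back(p,C,[[0,0],[639,0],[639,399],[0,399]],3).round())
np.savez("w1.npz",px=p["pixels"],C=C,k=[p[k] for k in("fx","fy","cx","cy")])
for n in ["tray_tape_bay","tray_stapler_bay","tray_stamp_bay","mug_mid"]:
    print(n,[(round(d["conf"],2),np.round(d["location"]).tolist()) for d in manip.search_frame(p,n)][:3])
E
python3 -m crank '[{"offset":[0,-0.31,0],"spin":0},{"offset":[0,-0.31,0],"spin":0},{"offset":[0,-0.31,0],"spin":0},{"offset":[0,-0.31,0],"spin":0},{"offset":[0,-0.31,0],"spin":0},{"offset":[0,-0.31,0],"spin":0},{"offset":[0,-0.31,0],"spin":0},{"offset":[0,-0.31,0],"spin":0}]'
python3 -m crank '[{"offset":[0,0,0],"spin":0},{"offset":[0,0,0],"spin":0},{"offset":[0,0,0],"spin":0},{"offset":[0,0,0],"spin":0},{"offset":[0,0,0],"spin":0},{"offset":[0,0,0],"spin":0},{"offset":[0,0,0],"spin":0},{"offset":[0,0,0],"spin":0}]'
python3 - <<'E'
from h import *
p,C=shot("wrist"); save(p,"pics/w2.png"); print(C[:3,3],manip.read_state()["eef_rot"],back(p,C,[[0,0],[639,0],[639,399],[0,399]],3).round())
np.savez("w2.npz",px=p["pixels"],C=C,k=[p[k] for k in("fx","fy","cx","cy")])
for n in ["tray_markers_bay","tray_stamp_bay"]:
    print(n,[(round(d["conf"],2),np.round(d["location"]).tolist()) for d in manip.search_frame(p,n)][:3])
a=np.vstack([cv2.imread(f"pics/w{i}.png") for i in(1,2)]);cv2.imwrite("pics/w12.png",cv2.resize(a,None,fx=.75,fy=.75,interpolation=cv2.INTER_AREA))
E
```

```text
clock: 2.48
eef_pos: [485.1, 272.1, 426.4]
eef_rot: [3.14, 0.004, -3.139]
wrist_force: [0.2, -0.5, -1.0]
finger_gap: 94.0
358.57092916960016 [411.14958638 273.42362687 603.93973742] [[ 253. -207.    3.]
 [ 250.  755.    3.]
 [ 976.  923.    3.]
 [ 979. -370.    3.]]
tray_tape_bay [(0.6, [577.0, 178.0, 2.0])]
tray_stapler_bay [(0.61, [564.0, 364.0, 6.0])]
tray_stamp_bay [(0.86, [574.0, 6.0, -1.0])]
mug_mid [(0.68, [367.0, 147.0, 30.0])]
clock: 3.4
eef_pos: [484.7, -41.6, 427.0]
eef_rot: [3.14, 0.005, 3.142]
wrist_force: [-0.2, 0.2, 0.6]
finger_gap: 94.1
clock: 4.07
eef_pos: [484.8, -41.2, 426.9]
eef_rot: [3.14, 0.005, -3.141]
wrist_force: [-0.1, 0.1, 0.5]
finger_gap: 94.5
[410.69591377 -39.65882031 604.42482342] [ 3.14029488  0.00514258 -3.14123121] [[ 253. -521.    3.]
 [ 251.  443.    3.]
 [ 978.  610.    3.]
 [ 979. -686.    3.]]
tray_markers_bay [(0.56, [610.0, -163.0, 1.0])]
tray_stamp_bay [(0.74, [575.0, -2.0, -0.0])]
```

View pics/w12.png

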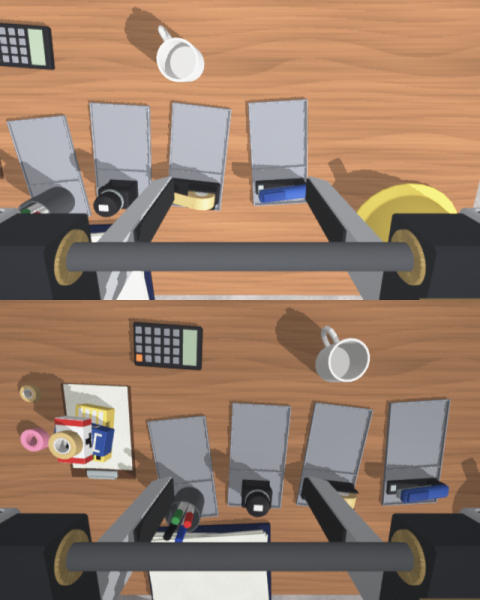

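The picture shows all four trays with empty bays, and the tape, staples, pad and markers stack at the left of the lower half, around (85,440). Next I fit the trays and move above the stack.

```bash
cat > trays.py <<'E'
from h import *
from scipy.optimize import minimize
def fit(px,C,k,guess,z=8):
    p=dict(zip(("fx","fy","cx","cy"),k))
    hsv=cv2.cvtColor(px,cv2.COLOR_RGB2HSV); 
    w=cv2.GaussianBlur((hsv[...,1]<70).astype(np.float32),(0,0),.7)
    Ci=np.linalg.inv(C); g=np.arange(-92,77,1.5); h=np.arange(-80,80.1,1.5)
    X,Y=np.meshgrid(g,h,indexing="ij"); ins=(X>-78)&(abs(Y)<65)
    def sample(q):
        c,s=np.cos(q[2]),np.sin(q[2]); P=np.stack([q[0]+c*X-s*Y,q[1]+s*X+c*Y,np.full_like(X,z)],-1)@Ci[:3,:3].T+Ci[:3,3]
        return cv2.remap(w,(p["fx"]*P[...,0]/P[...,2]+p["cx"]).astype(np.float32),(p["fy"]*P[...,1]/P[...,2]+p["cy"]).astype(np.float32),1)
    f=lambda q:-(sample(q)*np.where(ins,1/ins.mean(),-1/(~ins).mean())).mean()
    S=np.array([1,1,.005]); best=min((minimize(lambda u:f(u*S),np.array([guess[0]+a,guess[1],t])/S,method="Nelder-Mead",options=dict(initial_simplex=(np.array([guess[0]+a,guess[1],t])/S)+np.vstack([np.zeros(3),np.eye(3)*12]))) for a in(0,-30) for t in(-.15,0,.15)),key=lambda r:r.fun)
    return best.x*S,best.fun
if __name__=="__main__":
    G=dict(tape=(545,165),stamp=(545,-8),stapler=(545,364),markers=(580,-170))
    for f in("w1","w2"):
        d=np.load(f+".npz")
        for n,g in G.items():
            q,v=fit(d["px"],d["C"],d["k"],g); print(f,n,q[:2].round(1),np.degrees(q[2]).round(1),round(v,3))
E
python3 trays.py
python3 -m crank '[{"offset":[-0.04,-0.29,-0.03],"spin":0},{"offset":[-0.04,-0.29,-0.03],"spin":0},{"offset":[-0.04,-0.29,-0.03],"spin":0},{"offset":[-0.04,-0.29,-0.03],"spin":0},{"offset":[-0.04,-0.29,-0.03],"spin":0},{"offset":[-0.04,-0.29,-0.03],"spin":0},{"offset":[-0.04,-0.29,-0.03],"spin":0},{"offset":[-0.04,-0.29,-0.03],"spin":0}]'
python3 -m crank '[{"offset":[0,0,0],"spin":0},{"offset":[0,0,0],"spin":0},{"offset":[0,0,0],"spin":0},{"offset":[0,0,0],"spin":0},{"offset":[0,0,0],"spin":0},{"offset":[0,0,0],"spin":0},{"offset":[0,0,0],"spin":0},{"offset":[0,0,0],"spin":0}]'
python3 - <<'E'
from h import *
p,C=shot("wrist"); save(p,"pics/w3.png"); print(C[:3,3],manip.read_state()["eef_rot"])
np.savez("w3.npz",px=p["pixels"],C=C,k=[p[k] for k in("fx","fy","cx","cy")])
for n in ["taperoll_mid","inkpad_mid","staples_mid","markers_mid"]:
    print(n,[(round(d["conf"],2),np.round(d["location"]).tolist()) for d in manip.search_frame(p,n)][:3])
c=p["pixels"][50:330,170:530,::-1]
cv2.imwrite("pics/w3c.png",cv2.resize(c,None,fx=2,fy=2,interpolation=cv2.INTER_CUBIC))
E
```

```text
w1 tape [536.9 182.3] -6.6 -0.944
w1 stamp [534.5   6.8] -3.2 -0.911
w1 stapler [526.2 361.3] 3.8 -0.953
w1 markers [ 565.3 -170.2] 6.0 -0.863
w2 tape [536.8 180.4] -6.7 -0.926
w2 stamp [534.3   4.7] -3.1 -0.948
w2 stapler [525.8 358.6] 3.8 -0.89
w2 markers [ 564.5 -172.7] 5.7 -0.901
clock: 4.88
eef_pos: [443.0, -336.7, 394.6]
eef_rot: [3.139, 0.002, 3.137]
wrist_force: [-0.2, 0.3, -0.3]
finger_gap: 94.2
clock: 5.55
eef_pos: [443.1, -336.4, 394.8]
eef_rot: [3.139, 0.002, 3.137]
wrist_force: [-0.0, -0.3, 0.1]
finger_gap: 93.8
[ 369.53627375 -334.72794986  572.47453161] [3.13900681e+00 2.19877302e-03 3.13719318e+00]
taperoll_mid [(0.89, [534.0, -496.0, 28.0]), (0.68, [522.0, -357.0, 142.0]), (0.59, [434.0, -492.0, 15.0])]
inkpad_mid [(0.57, [496.0, -358.0, 117.0])]
staples_mid [(0.62, [516.0, -333.0, 82.0])]
markers_mid [(0.84, [469.0, -357.0, 45.0])]
```

View pics/w3c.png

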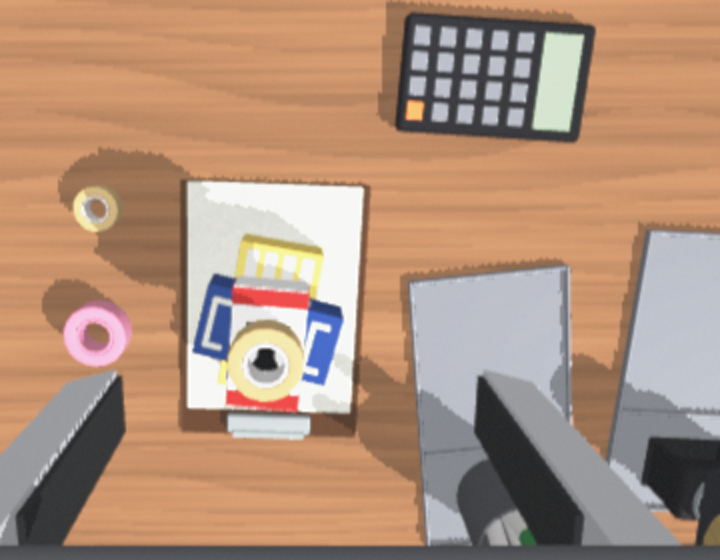

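The crop shows the tape roll at about (265,360), the pad carton with corners near (232,278), (311,281), (298,411) and (226,408), and the blue staples carton lying across beneath it.

Run:
```python
from h import *
d=np.load("w3.npz"); p=dict(zip(("fx","fy","cx","cy"),d["k"])); C=d["C"]
b=lambda uv,z:back(p,C,np.array(uv)/2+[170,50],z)[:,:2].round(1)
print("tape",b([[265,356],[228,356],[302,356],[265,320]],139.).tolist())
q=b([[232,284],[311,285],[298,411],[226,408]],114.);print("pad",q.tolist(),np.linalg.norm(q-np.roll(q,1,0),axis=1))
q=b([[215,275],[343,306],[323,384],[193,353]],82.);print("sta",q.tolist(),np.linalg.norm(q-np.roll(q,1,0),axis=1))
q=b([[245,236],[323,247]],44.);print("mk",q.tolist(),np.linalg.norm(q[0]-q[1]))
```

```text
tape [[514.5, -355.9], [514.4, -379.5], [514.6, -332.4], [490.7, -355.6]]
pad [[473.1, -378.0], [474.0, -326.3], [562.7, -335.1], [560.3, -384.5]] [87.44192358 51.70783306 89.13545871 49.45826523]
sta [[473.9, -392.7], [496.6, -303.0], [555.1, -316.9], [531.1, -410.4]] [59.87595511 92.52772557 60.12869531 96.53108308]
mk [[452.5, -374.0], [461.0, -316.1]] 58.52059466546797
```

```bash
python3 -m crank '[{"offset":[0.072,-0.02,-0.2],"spin":0},{"offset":[0.072,-0.02,-0.2],"spin":0},{"offset":[0.072,-0.02,-0.2],"spin":0},{"offset":[0.072,-0.02,-0.2],"spin":0},{"offset":[0.072,-0.02,-0.2],"spin":0},{"offset":[0.072,-0.02,-0.2],"spin":0},{"offset":[0.072,-0.02,-0.2],"spin":0},{"offset":[0.072,-0.02,-0.2],"spin":0}]'
python3 - <<'E'
from h import *
p,C=shot("wrist"); save(p,"pics/w4.png"); print(manip.read_state()["eef_pos"],manip.read_state()["eef_rot"])
np.savez("w4.npz",px=p["pixels"],C=C,k=[p[k] for k in("fx","fy","cx","cy")])
E
```

```text
clock: 6.47
eef_pos: [515.1, -357.0, 196.9]
eef_rot: [3.14, 0.004, 3.137]
wrist_force: [-0.0, 0.2, 0.5]
finger_gap: 94.1
[ 515.26289511 -357.25941975  197.78154213] [3.14138382 0.00515933 3.13670877]
```

View pics/w4.png

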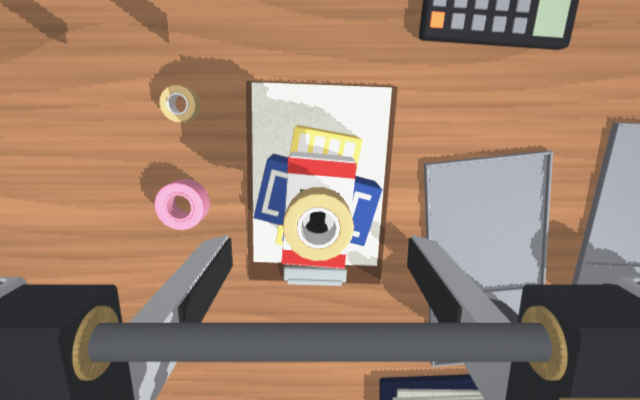

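```bash
python3 - <<'E'
from h import *
d=np.load("w4.npz"); p=dict(zip(("fx","fy","cx","cy"),d["k"])); C=d["C"]
b=lambda uv,z:back(p,C,np.array(uv),z)[:,:2].round(1)
print("tape",b([[319,224],[284,226],[353.5,226],[319,188],[319,260.5]],139.).tolist())
q=b([[288.5,158.5],[356,162],[346.5,267.5],[282.5,265]],114.);print("pad",q.tolist(),np.linalg.norm(q-np.roll(q,1,0),axis=1),q.mean(0))
E
python3 -m crank '[{"offset":[-0.001,0,-0.04],"spin":0},{"offset":[-0.001,0,-0.06],"spin":0},{"offset":[-0.001,0,-0.07],"spin":0},{"offset":[-0.001,0,-0.077],"spin":0},{"offset":[-0.001,0,-0.079],"spin":0},{"offset":[-0.001,0,-0.079],"spin":0},{"offset":[-0.001,0,-0.079],"spin":0},{"offset":[-0.001,0,-0.079],"spin":0}]'
```

```text
tape [[517.5, -355.5], [518.9, -379.7], [519.1, -331.7], [492.2, -355.4], [544.6, -355.6]]
pad [[475.6, -377.5], [478.3, -328.4], [561.7, -334.1], [559.3, -384.4]] [83.98392703 49.17418022 83.59455724 50.35722391] [ 518.725 -356.1  ]
clock: 7.18
eef_pos: [514.7, -357.6, 120.2]
eef_rot: [-3.141, 0.007, 3.137]
wrist_force: [-0.5, 0.4, -0.5]
finger_gap: 93.9
```

```bash
python3 -m crank '[{"offset":[0.003,0.002,-0.002],"spin":0},{"offset":[0.003,0.002,-0.002],"spin":0},{"offset":[0.003,0.002,-0.002],"spin":0},{"offset":[0.003,0.002,-0.002],"spin":0},{"offset":[0.003,0.002,-0.002],"spin":0},{"offset":[0.003,0.002,-0.002],"spin":0},{"offset":[0.003,0.002,-0.002],"spin":0},{"offset":[0.003,0.002,-0.002],"spin":0}]' 0.45 12
python3 -m crank '[{"offset":[0,0,0],"spin":0},{"offset":[0,0,0],"spin":0},{"offset":[0,0,0],"spin":0},{"offset":[0,0,0],"spin":0},{"offset":[0,0,0],"spin":0},{"offset":[0,0,0],"spin":0},{"offset":[0,0,0],"spin":0},{"offset":[0,0,0],"spin":0}]'
```

```text
clock: 7.85
eef_pos: [517.6, -355.6, 118.1]
eef_rot: [-3.141, 0.007, 3.137]
wrist_force: [-0.3, -0.7, -0.4]
finger_gap: 48.6
clock: 8.52
eef_pos: [517.6, -355.6, 118.1]
eef_rot: [-3.141, 0.007, 3.137]
wrist_force: [0.2, 0.3, 0.7]
finger_gap: 48.6
```

```bash
python3 -m crank '[{"offset":[0,0,0.01],"spin":0},{"offset":[0,0,0.03],"spin":0},{"offset":[0,0,0.06],"spin":0},{"offset":[0,0,0.09],"spin":0},{"offset":[0,0.015,0.115],"spin":0},{"offset":[0.001,0.045,0.12],"spin":0},{"offset":[0.002,0.08,0.12],"spin":0},{"offset":[0.003,0.115,0.12],"spin":0}]'
python3 -m crank '[{"offset":[0.002,0.035,0],"spin":0},{"offset":[0.003,0.07,0],"spin":0},{"offset":[0.005,0.105,0],"spin":0},{"offset":[0.006,0.14,0],"spin":0},{"offset":[0.008,0.175,0],"spin":0},{"offset":[0.009,0.21,0],"spin":0},{"offset":[0.011,0.245,0],"spin":0},{"offset":[0.013,0.28,0],"spin":0}]'
python3 -m crank '[{"offset":[0.001,0.03,0],"spin":0},{"offset":[0.002,0.06,0],"spin":0},{"offset":[0.003,0.09,0],"spin":0},{"offset":[0.004,0.115,0],"spin":0},{"offset":[0.004,0.13,0],"spin":0},{"offset":[0.004,0.14,0],"spin":0},{"offset":[0.004,0.142,0],"spin":0},{"offset":[0.004,0.142,0],"spin":0}]'
python3 - <<'E'
from h import *; from trays import fit
p,C=shot("wrist"); save(p,"pics/w5.png"); s=manip.read_state(); print(s["eef_pos"],s["eef_rot"],s["finger_gap"])
k=[p[k] for k in("fx","fy","cx","cy")]
for n,g in dict(tape=(537,181),stamp=(534,6),stapler=(526,360)).items(): q,v=fit(p["pixels"],C,k,g); print(n,q[:2].round(1),np.degrees(q[2]).round(1),round(v,2))
E
```

```text
clock: 9.18
eef_pos: [520.4, -239.6, 239.4]
eef_rot: [-3.14, 0.008, 3.136]
wrist_force: [0.7, -0.4, -0.5]
finger_gap: 48.7
clock: 9.85
eef_pos: [533.2, 42.1, 240.4]
eef_rot: [-3.14, 0.009, 3.136]
wrist_force: [-0.3, -0.1, -0.2]
finger_gap: 48.6
clock: 10.52
eef_pos: [537.1, 184.1, 240.6]
eef_rot: [-3.14, 0.009, 3.136]
wrist_force: [0.8, 0.0, -0.8]
finger_gap: 48.6
[537.19497915 183.49580758 240.58319955] [-3.13984253  0.00891689  3.13538117] 48.766064613724986
tape [533.4 182.5] -6.5 -0.85
stamp [535.3   6.7] -3.3 -0.93
stapler [527.1 360.7] 3.7 -0.94
```

View pics/w5.png

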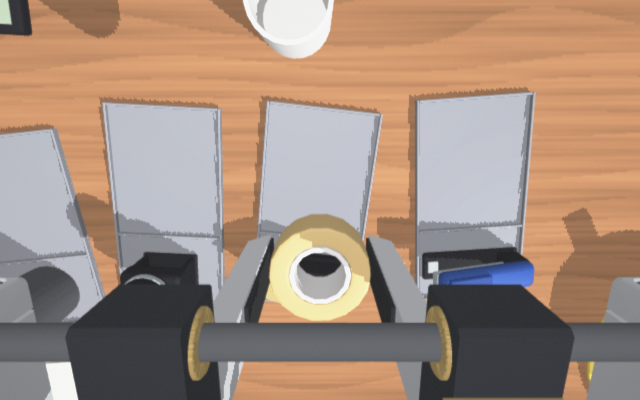

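The roll is held level and the tape bay lies directly beneath it, so I lower it.

```bash
python3 -m crank '[{"offset":[0,-0.002,-0.03],"spin":0},{"offset":[0,-0.002,-0.06],"spin":0},{"offset":[0,-0.002,-0.09],"spin":0},{"offset":[0,-0.002,-0.12],"spin":0},{"offset":[0,-0.002,-0.15],"spin":0},{"offset":[0,-0.002,-0.18],"spin":0},{"offset":[0,-0.002,-0.2],"spin":0},{"offset":[0,-0.002,-0.21],"spin":0}]'
python3 -m crank '[{"offset":[0,0,-0.006],"spin":0},{"offset":[0,0,-0.01],"spin":0},{"offset":[0,0,-0.014],"spin":0},{"offset":[0,0,-0.017],"spin":0},{"offset":[0,0,-0.019],"spin":0},{"offset":[0,0,-0.021],"spin":0},{"offset":[0,0,-0.022],"spin":0},{"offset":[0,0,-0.022],"spin":0}]'
```

```text
clock: 11.23
eef_pos: [536.2, 180.0, 28.1]
eef_rot: [-3.139, 0.006, 3.134]
wrist_force: [0.6, 1.2, -0.2]
finger_gap: 48.7
clock: 11.9
eef_pos: [536.5, 180.1, 7.0]
eef_rot: [-3.139, 0.006, 3.134]
wrist_force: [-3.1, -1.2, 6.8]
finger_gap: 48.9
```

```bash
python3 -m crank '[{"offset":[0,0,0.001],"spin":0},{"offset":[0,0,0.001],"spin":0},{"offset":[0,0,0.001],"spin":0},{"offset":[0,0,0.001],"spin":0},{"offset":[0,0,0.001],"spin":0},{"offset":[0,0,0.01],"spin":0},{"offset":[0,0,0.03],"spin":0},{"offset":[0,0,0.06],"spin":0}]' 0.75
python3 -m crank '[{"offset":[0,0,0.035],"spin":0},{"offset":[0,0,0.07],"spin":0},{"offset":[0,0,0.105],"spin":0},{"offset":[0,0,0.14],"spin":0},{"offset":[0,0,0.17],"spin":0},{"offset":[0,-0.03,0.19],"spin":-1},{"offset":[-0.001,-0.07,0.2],"spin":-3},{"offset":[-0.002,-0.11,0.2],"spin":-5}]' 1
python3 -m crank '[{"offset":[-0.002,-0.04,0],"spin":0},{"offset":[-0.004,-0.08,0],"spin":0},{"offset":[-0.006,-0.12,0],"spin":0},{"offset":[-0.008,-0.16,0],"spin":0},{"offset":[-0.01,-0.2,0],"spin":0},{"offset":[-0.012,-0.24,0],"spin":0},{"offset":[-0.014,-0.28,0],"spin":0},{"offset":[-0.016,-0.32,0],"spin":0}]'
python3 -m crank '[{"offset":[-0.001,-0.04,-0.01],"spin":0},{"offset":[-0.002,-0.07,-0.03],"spin":0},{"offset":[-0.002,-0.09,-0.05],"spin":0},{"offset":[-0.002,-0.1,-0.07],"spin":0},{"offset":[-0.002,-0.105,-0.085],"spin":0},{"offset":[-0.002,-0.106,-0.09],"spin":0},{"offset":[-0.002,-0.106,-0.09],"spin":0},{"offset":[-0.002,-0.106,-0.09],"spin":0}]'
cat > pair.py <<'E'
from h import *
import sys
i=sys.argv[1]
p,C=shot("wrist"); s=manip.read_state(); print(s["eef_pos"],np.degrees(s["eef_rot"]))
np.savez(f"w{i}.npz",px=p["pixels"],C=C,k=[p[k] for k in("fx","fy","cx","cy")])
q,_=shot("scene"); sc=cv2.resize(q["pixels"][150:330,140:500],(640,320),interpolation=cv2.INTER_CUBIC)
cv2.imwrite(f"pics/w{i}.png",np.vstack([p["pixels"][:280],sc])[:,:,::-1])
E
python3 pair.py 6
```

```text
clock: 12.57
eef_pos: [535.3, 179.7, 66.2]
eef_rot: [-3.138, 0.003, 3.134]
wrist_force: [0.7, 0.6, 0.1]
finger_gap: 70.2
clock: 13.23
eef_pos: [533.5, 69.0, 269.6]
eef_rot: [-3.139, 0.007, 3.047]
wrist_force: [0.6, 0.3, -0.5]
finger_gap: 93.8
clock: 13.9
eef_pos: [516.8, -252.9, 270.4]
eef_rot: [-3.138, 0.008, 3.047]
wrist_force: [0.8, 0.5, -0.2]
finger_gap: 93.7
clock: 14.57
eef_pos: [515.1, -358.6, 181.6]
eef_rot: [-3.138, 0.009, 3.048]
wrist_force: [-0.2, -0.2, 0.1]
finger_gap: 93.7
[ 515.28912141 -358.60000007  182.07223963] [-179.75683768    0.53605526  174.62882691]
```

View pics/w6.png

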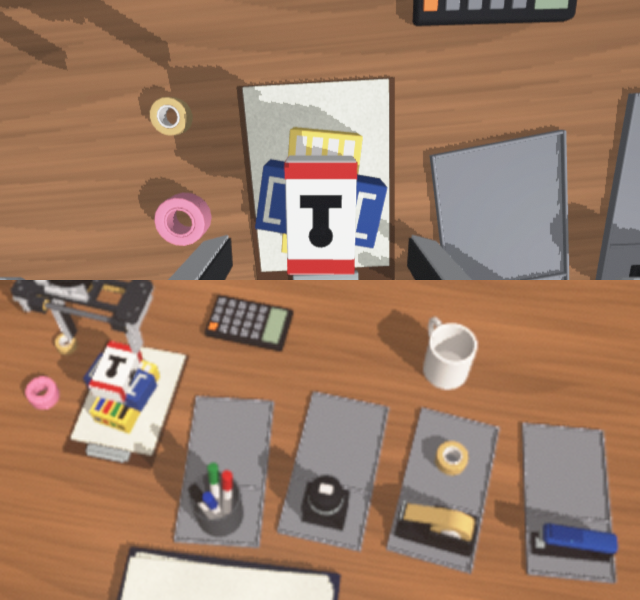

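The roll lies in the tape bay, at (452,458) in the scene crop. The pad lid shows at (285..357, 163..274), square with the jaws.

```bash
python3 - <<'E'
from h import *
d=np.load("w6.npz"); p=dict(zip(("fx","fy","cx","cy"),d["k"])); C=d["C"]
b=lambda uv,z:back(p,C,np.array(uv),z)[:,:2].round(1)
q=b([[285.5,163.5],[357,163.5],[355,273.5],[288,273.5]],114.);print("pad",q.tolist(),np.linalg.norm(q-np.roll(q,1,0),axis=1),q.mean(0))
a=(q[2]+q[3]-q[0]-q[1]);print(np.degrees(np.arctan2(a[1],a[0])))
E
python3 -m crank '[{"offset":[0.001,0.001,-0.03],"spin":0},{"offset":[0.001,0.001,-0.055],"spin":0},{"offset":[0.002,0.002,-0.07],"spin":0},{"offset":[0.002,0.002,-0.08],"spin":0},{"offset":[0.002,0.002,-0.085],"spin":0},{"offset":[0.002,0.002,-0.085],"spin":0},{"offset":[0.002,0.002,-0.085],"spin":0},{"offset":[0.002,0.002,-0.085],"spin":0}]'
```

```text
pad [[475.3, -376.9], [479.9, -328.0], [562.0, -334.9], [557.5, -384.7]] [82.56924367 49.11588338 82.38944107 50.00289992] [ 518.675 -356.125]
-5.112667697187568
clock: 15.33
eef_pos: [517.8, -357.0, 98.5]
eef_rot: [-3.136, 0.011, 3.048]
wrist_force: [1.0, 0.7, -0.5]
finger_gap: 94.1
```

```bash
python3 -m crank '[{"offset":[0.001,0.001,-0.006],"spin":0},{"offset":[0.001,0.001,-0.011],"spin":0},{"offset":[0.001,0.001,-0.011],"spin":0},{"offset":[0.001,0.001,-0.011],"spin":0},{"offset":[0.001,0.001,-0.011],"spin":0},{"offset":[0.001,0.001,-0.011],"spin":0},{"offset":[0.001,0.001,-0.011],"spin":0},{"offset":[0.001,0.001,-0.011],"spin":0}]'
python3 -m crank '[{"offset":[0,0,0],"spin":0},{"offset":[0,0,0],"spin":0},{"offset":[0,0,0],"spin":0},{"offset":[0,0,0],"spin":0},{"offset":[0,0,0],"spin":0},{"offset":[0,0,0],"spin":0},{"offset":[0,0,0],"spin":0},{"offset":[0,0,0],"spin":0}]' 0.45 14
python3 -m crank '[{"offset":[0,0,0],"spin":0},{"offset":[0,0,0],"spin":0},{"offset":[0,0,0],"spin":0},{"offset":[0,0,0.01],"spin":0},{"offset":[0,0,0.03],"spin":0},{"offset":[0,0,0.06],"spin":0},{"offset":[0,0,0.09],"spin":0},{"offset":[0,0.01,0.12],"spin":0}]'
```

```text
clock: 16.0
eef_pos: [518.8, -356.0, 87.7]
eef_rot: [-3.136, 0.011, 3.048]
wrist_force: [-0.3, -0.5, 0.4]
finger_gap: 93.9
clock: 16.67
eef_pos: [518.9, -356.1, 87.7]
eef_rot: [-3.136, 0.011, 3.048]
wrist_force: [-0.3, 0.1, 0.1]
finger_gap: 50.1
clock: 17.33
eef_pos: [518.4, -346.8, 209.6]
eef_rot: [-3.136, 0.011, 3.047]
wrist_force: [-0.3, 0.2, -0.6]
finger_gap: 49.9
```

```bash
python3 -m crank '[{"offset":[0.001,0.03,0],"spin":0},{"offset":[0.003,0.065,0],"spin":0},{"offset":[0.005,0.1,0],"spin":0},{"offset":[0.007,0.135,0],"spin":0},{"offset":[0.008,0.17,0],"spin":0},{"offset":[0.01,0.205,0],"spin":0.5},{"offset":[0.012,0.24,0],"spin":1},{"offset":[0.014,0.275,0],"spin":2}]'
python3 -m crank '[{"offset":[0.001,0.03,0],"spin":0},{"offset":[0.002,0.055,-0.02],"spin":0},{"offset":[0.002,0.07,-0.05],"spin":0},{"offset":[0.002,0.076,-0.08],"spin":0},{"offset":[0.002,0.077,-0.11],"spin":0},{"offset":[0.002,0.077,-0.13],"spin":0},{"offset":[0.002,0.077,-0.145],"spin":0},{"offset":[0.002,0.077,-0.15],"spin":0}]'
python3 - <<'E'
from h import *
from trays import fit
p,C=shot("wrist"); s=manip.read_state(); print(s["eef_pos"],np.degrees(s["eef_rot"]))
q,v=fit(p["pixels"],C,[p[k] for k in("fx","fy","cx","cy")],(535,6)); print(q[:2].round(1),np.degrees(q[2]).round(1),round(v,2))
E
```

```text
clock: 18.0
eef_pos: [532.2, -70.2, 210.6]
eef_rot: [-3.136, 0.012, 3.082]
wrist_force: [0.4, -0.8, -0.8]
finger_gap: 50.1
clock: 18.67
eef_pos: [533.3, 7.0, 58.9]
eef_rot: [-3.135, 0.01, 3.082]
wrist_force: [0.3, -0.0, -0.1]
finger_gap: 49.9
[533.49616572   6.90891707  59.30066016] [-179.64914047    0.56773115  176.58787148]
[535.6   5.1] -3.3 -0.79
```

```bash
python3 -m crank '[{"offset":[0.002,-0.001,-0.015],"spin":0},{"offset":[0.002,-0.001,-0.027],"spin":0},{"offset":[0.002,-0.001,-0.036],"spin":0},{"offset":[0.002,-0.001,-0.042],"spin":0},{"offset":[0.002,-0.001,-0.046],"spin":0},{"offset":[0.002,-0.001,-0.048],"spin":0},{"offset":[0.002,-0.001,-0.05],"spin":0},{"offset":[0.002,-0.001,-0.05],"spin":0}]'
```

```text
clock: 19.38
eef_pos: [535.6, 5.9, 9.4]
eef_rot: [-3.136, 0.01, 3.082]
wrist_force: [-0.3, 0.1, -1.0]
finger_gap: 50.0
```

```bash
python3 -m crank '[{"offset":[0,0,-0.0005],"spin":0},{"offset":[0,0,-0.001],"spin":0},{"offset":[0,0,-0.0015],"spin":0},{"offset":[0,0,-0.0015],"spin":0},{"offset":[0,0,-0.0015],"spin":0},{"offset":[0,0,-0.0015],"spin":0},{"offset":[0,0,-0.0015],"spin":0},{"offset":[0,0,-0.0015],"spin":0}]'
```

```text
clock: 20.05
eef_pos: [535.8, 5.9, 8.6]
eef_rot: [-3.136, 0.011, 3.082]
wrist_force: [-3.2, -0.4, 7.8]
finger_gap: 49.9
```

```bash
python3 -m crank '[{"offset":[0,0,0.001],"spin":0},{"offset":[0,0,0.001],"spin":0},{"offset":[0,0,0.001],"spin":0},{"offset":[0,0,0.001],"spin":0},{"offset":[0,0,0.001],"spin":0},{"offset":[0,0,0.01],"spin":0},{"offset":[0,0,0.03],"spin":0},{"offset":[0,0,0.06],"spin":0}]' 0.7
python3 -m crank '[{"offset":[0,0,0.035],"spin":0},{"offset":[0,0,0.07],"spin":0},{"offset":[0,0,0.105],"spin":0},{"offset":[0,0,0.13],"spin":-4},{"offset":[0,-0.01,0.15],"spin":-10},{"offset":[-0.002,-0.03,0.16],"spin":-17},{"offset":[-0.004,-0.06,0.16],"spin":-24},{"offset":[-0.006,-0.09,0.16],"spin":-31}]' 1
python3 -m crank '[{"offset":[-0.002,-0.035,0],"spin":-7},{"offset":[-0.003,-0.07,0],"spin":-14},{"offset":[-0.004,-0.105,0],"spin":-21},{"offset":[-0.005,-0.14,0],"spin":-28},{"offset":[-0.006,-0.175,0],"spin":-35},{"offset":[-0.008,-0.21,0],"spin":-42},{"offset":[-0.01,-0.24,0],"spin":-49},{"offset":[-0.01,-0.26,0],"spin":-56}]'
python3 -m crank '[{"offset":[0,-0.005,-0.01],"spin":-7},{"offset":[0,-0.008,-0.03],"spin":-13},{"offset":[0,-0.01,-0.05],"spin":-14},{"offset":[0,-0.01,-0.065],"spin":-14},{"offset":[0,-0.01,-0.07],"spin":-14},{"offset":[0,-0.01,-0.07],"spin":-14},{"offset":[0,-0.01,-0.07],"spin":-14},{"offset":[0,-0.01,-0.07],"spin":-14}]'
python3 pair.py 7
```

```text
clock: 20.72
eef_pos: [534.6, 6.0, 68.0]
eef_rot: [-3.136, 0.007, 3.082]
wrist_force: [-0.5, -0.5, 0.2]
finger_gap: 65.6
clock: 21.38
eef_pos: [528.5, -84.7, 229.6]
eef_rot: [-3.136, 0.009, 2.536]
wrist_force: [0.4, 0.1, -0.6]
finger_gap: 94.0
clock: 22.05
eef_pos: [517.5, -347.3, 230.0]
eef_rot: [-3.136, 0.009, 1.551]
wrist_force: [0.7, 0.6, -0.1]
finger_gap: 94.3
clock: 22.72
eef_pos: [517.9, -357.5, 161.6]
eef_rot: [-3.138, 0.01, 1.307]
wrist_force: [0.7, -0.3, 0.9]
finger_gap: 93.9
[ 517.92686562 -357.47749074  161.46680851] [-179.79411213    0.55788821   74.89200972]
```

View pics/w7.png

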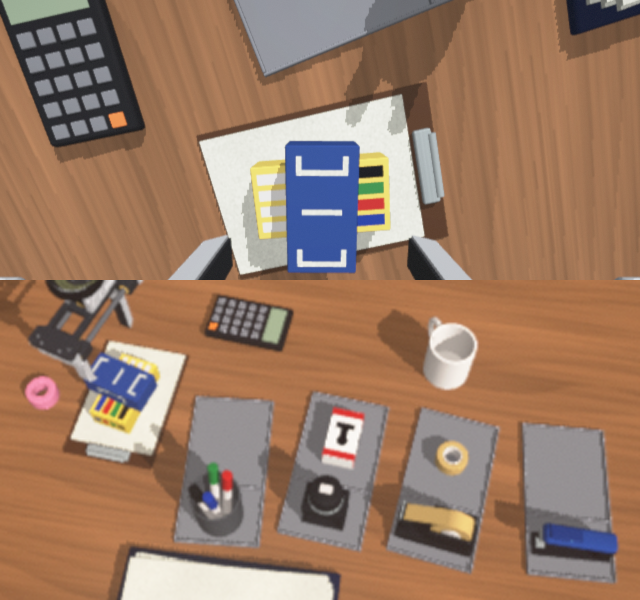

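The pad lies in the stamp bay, at (343,438) in the scene crop. The staples lid shows at (286..358, 148..272) in the wrist view, square with the jaws.

```bash
python3 - <<'E'
from h import *
d=np.load("w7.npz"); p=dict(zip(("fx","fy","cx","cy"),d["k"])); C=d["C"]
b=lambda uv,z:back(p,C,np.array(uv),z)[:,:2].round(1)
q=b([[285.5,149.5],[359,149.5],[356,272],[287.5,272]],82.);print(q.tolist(),np.linalg.norm(q-np.roll(q,1,0),axis=1),q.mean(0))
a=(q[2]+q[3]-q[0]-q[1]);print(np.degrees(np.arctan2(a[1],a[0])))
q=b([[249,169],[387.5,154],[392,228],[260,238]],44.);print(q.tolist(),np.linalg.norm(q-np.roll(q,1,0),axis=1),q.mean(0))
px=d["px"][140:280,240:400,::-1];cv2.imwrite("pics/w7c.png",cv2.resize(px,None,fx=5,fy=4.2,interpolation=cv2.INTER_CUBIC))
E
python3 -m crank '[{"offset":[0,0.001,-0.03],"spin":0},{"offset":[0,0.001,-0.06],"spin":0},{"offset":[0,0.001,-0.08],"spin":0},{"offset":[0,0.001,-0.09],"spin":0},{"offset":[0,0.001,-0.095],"spin":0},{"offset":[0,0.001,-0.095],"spin":0},{"offset":[0,0.001,-0.095],"spin":0},{"offset":[0,0.001,-0.095],"spin":0}]'
```

```text
[[505.8, -305.6], [556.4, -319.2], [532.0, -411.3], [480.3, -397.5]] [95.37221818 52.39580136 95.27733204 53.51009251] [ 518.625 -358.4  ]
-105.1734069691139
[[467.3, -316.4], [580.9, -334.1], [571.1, -397.7], [457.8, -376.9]] [ 61.24132592 114.97064843  64.35060217 115.19344599] [ 519.275 -356.275]
clock: 23.48
eef_pos: [518.5, -356.9, 67.9]
eef_rot: [-3.14, 0.011, 1.307]
wrist_force: [-0.5, -0.4, -0.2]
finger_gap: 94.3
```

View pics/w7c.png

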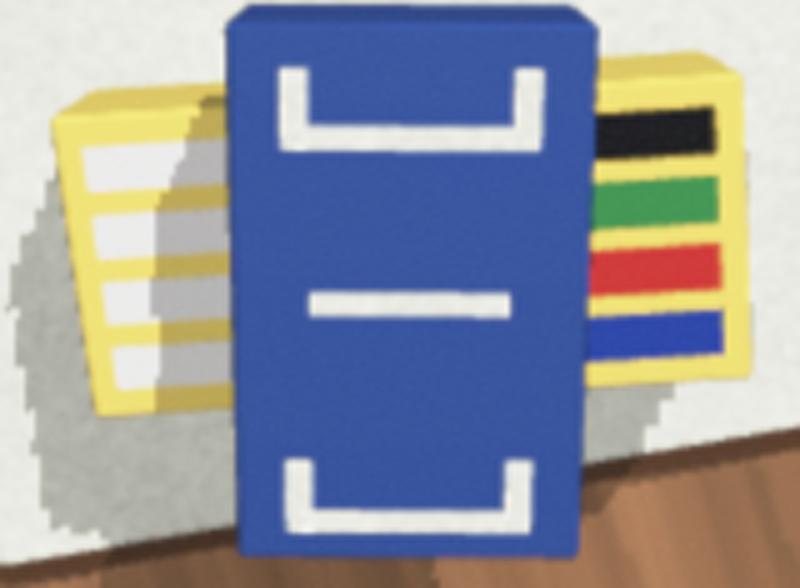

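```bash
python3 - <<'E'
from h import *
d=np.load("w7.npz"); p=dict(zip(("fx","fy","cx","cy"),d["k"])); C=d["C"]
q=back(p,C,np.array([[250.4,168.1],[388.4,157.9],[390.2,229.8],[259.4,238.8]]),44.)[:,:2];print(q.round(1).tolist(),np.linalg.norm(q-np.roll(q,1,0),axis=1),q.mean(0))
a=q[1]+q[2]-q[0]-q[3];print(np.degrees(np.arctan2(a[1],a[0])))
E
python3 -m crank '[{"offset":[0,0,-0.008],"spin":0},{"offset":[0,0,-0.014],"spin":0},{"offset":[0,0,-0.018],"spin":0},{"offset":[0,0,-0.018],"spin":0},{"offset":[0,0,-0.018],"spin":0},{"offset":[0,0,-0.018],"spin":0},{"offset":[0,0,-0.018],"spin":0},{"offset":[0,0,-0.018],"spin":0}]'
python3 -m crank '[{"offset":[0,0,0],"spin":0},{"offset":[0,0,0],"spin":0},{"offset":[0,0,0],"spin":0},{"offset":[0,0,0],"spin":0},{"offset":[0,0,0],"spin":0},{"offset":[0,0,0],"spin":0},{"offset":[0,0,0],"spin":0},{"offset":[0,0,0],"spin":0}]' 0.45 22
python3 -m crank '[{"offset":[0,0,0],"spin":0},{"offset":[0,0,0],"spin":0},{"offset":[0,0,0],"spin":0},{"offset":[0,0,0.01],"spin":0},{"offset":[0,0,0.03],"spin":0},{"offset":[0,0,0.06],"spin":0},{"offset":[0,0,0.09],"spin":0},{"offset":[0,0,0.12],"spin":0}]'
```

```text
[[468.7, -316.0], [580.9, -337.4], [569.2, -398.9], [457.0, -377.5]] [ 62.55696608 114.29481944  62.62881555 114.24057157] [ 518.95942109 -357.44469583]
-10.801793443295487
clock: 24.15
eef_pos: [518.6, -357.0, 50.1]
eef_rot: [-3.14, 0.011, 1.307]
wrist_force: [-0.3, 0.3, 0.8]
finger_gap: 93.9
clock: 24.82
eef_pos: [518.6, -357.0, 50.1]
eef_rot: [-3.14, 0.011, 1.307]
wrist_force: [0.7, -0.0, -0.0]
finger_gap: 53.9
clock: 25.48
eef_pos: [518.3, -356.8, 171.9]
eef_rot: [-3.14, 0.01, 1.307]
wrist_force: [0.7, -1.3, -2.2]
finger_gap: 54.0
```

```bash
python3 -m crank '[{"offset":[0,0.015,0.02],"spin":0},{"offset":[0,0.045,0.04],"spin":-2},{"offset":[0.001,0.08,0.05],"spin":-5},{"offset":[0.002,0.115,0.05],"spin":-9},{"offset":[0.003,0.15,0.05],"spin":-13},{"offset":[0.003,0.185,0.05],"spin":-17},{"offset":[0.003,0.22,0.05],"spin":-21},{"offset":[0.004,0.255,0.05],"spin":-25}]'
python3 -m crank '[{"offset":[0,0.035,0],"spin":-4},{"offset":[0,0.07,0],"spin":-8},{"offset":[0.001,0.105,0],"spin":-12},{"offset":[0.001,0.14,0],"spin":-16},{"offset":[0.002,0.175,0],"spin":-20},{"offset":[0.002,0.21,0],"spin":-24},{"offset":[0.003,0.245,0],"spin":-28},{"offset":[0.003,0.28,0],"spin":-32}]'
python3 -m crank '[{"offset":[0,0.035,0],"spin":-4},{"offset":[0.001,0.07,0],"spin":-8},{"offset":[0.001,0.105,0],"spin":-11},{"offset":[0.001,0.135,-0.01],"spin":-13},{"offset":[0.001,0.16,-0.03],"spin":-14},{"offset":[0.001,0.173,-0.055],"spin":-14},{"offset":[0.001,0.18,-0.08],"spin":-14},{"offset":[0.001,0.18,-0.1],"spin":-14}]'
python3 - <<'E'
from h import *
from trays import fit
p,C=shot("wrist"); s=manip.read_state(); print(s["eef_pos"],np.degrees(s["eef_rot"]))
save(p,"pics/w8.png")
q,v=fit(p["pixels"],C,[p[k] for k in("fx","fy","cx","cy")],(526,360)); print(q[:2].round(1),np.degrees(q[2]).round(1),round(v,2))
E
```

```text
clock: 26.15
eef_pos: [521.7, -100.1, 222.6]
eef_rot: [-3.14, 0.01, 0.867]
wrist_force: [0.3, -0.4, -2.8]
finger_gap: 54.0
clock: 26.82
eef_pos: [524.3, 181.6, 223.2]
eef_rot: [-3.14, 0.01, 0.305]
wrist_force: [1.1, -0.6, -2.9]
finger_gap: 54.4
clock: 27.48
eef_pos: [524.3, 362.9, 121.4]
eef_rot: [-3.141, 0.012, 0.063]
wrist_force: [0.0, 0.0, -3.5]
finger_gap: 53.9
[523.15539549 361.34854649 117.50642666] [179.89710907   0.94394816   3.54753075]
[576.2 365.2] 3.7 -0.61
```

```bash
python3 -m crank '[{"offset":[0.003,-0.001,-0.02],"spin":0},{"offset":[0.003,-0.001,-0.04],"spin":0},{"offset":[0.003,-0.001,-0.06],"spin":0},{"offset":[0.003,-0.001,-0.075],"spin":0},{"offset":[0.003,-0.001,-0.087],"spin":0},{"offset":[0.003,-0.001,-0.095],"spin":0},{"offset":[0.003,-0.001,-0.1],"spin":0},{"offset":[0.003,-0.001,-0.102],"spin":0}]'
```

```text
clock: 28.2
eef_pos: [526.3, 360.3, 15.5]
eef_rot: [3.14, 0.016, 0.062]
wrist_force: [-0.1, 0.6, -2.1]
finger_gap: 53.4
```

View pics/w8.png

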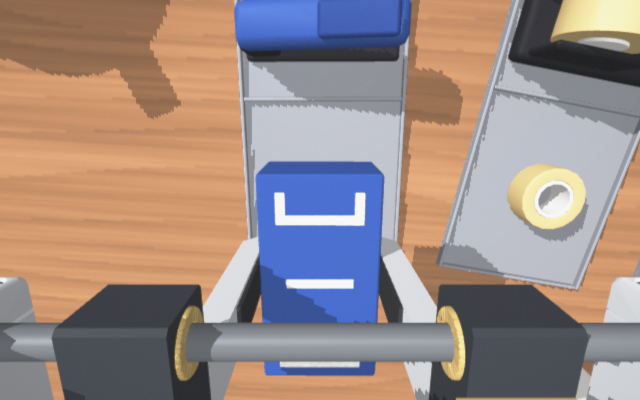

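The carton is square with the stapler bay and centred across it. I'll lower it to contact.

```bash
python3 -m crank '[{"offset":[0,0,-0.002],"spin":0},{"offset":[0,0,-0.003],"spin":0},{"offset":[0,0,-0.004],"spin":0},{"offset":[0,0,-0.005],"spin":0},{"offset":[0,0,-0.0055],"spin":0},{"offset":[0,0,-0.006],"spin":0},{"offset":[0,0,-0.006],"spin":0},{"offset":[0,0,-0.006],"spin":0}]'
```

```text
clock: 28.87
eef_pos: [526.3, 360.3, 9.6]
eef_rot: [3.14, 0.016, 0.062]
wrist_force: [0.7, 1.2, -2.9]
finger_gap: 54.1
```

```bash
python3 -m crank '[{"offset":[0,0,-0.0005],"spin":0},{"offset":[0,0,-0.001],"spin":0},{"offset":[0,0,-0.001],"spin":0},{"offset":[0,0,-0.0015],"spin":0},{"offset":[0,0,-0.0015],"spin":0},{"offset":[0,0,-0.0015],"spin":0},{"offset":[0,0,-0.0015],"spin":0},{"offset":[0,0,-0.0015],"spin":0}]'
```

```text
clock: 29.53
eef_pos: [526.3, 360.3, 9.1]
eef_rot: [3.14, 0.016, 0.062]
wrist_force: [-5.0, -3.7, 8.0]
finger_gap: 54.2
```

```bash
python3 -m crank '[{"offset":[0,0,0.001],"spin":0},{"offset":[0,0,0.001],"spin":0},{"offset":[0,0,0.001],"spin":0},{"offset":[0,0,0.001],"spin":0},{"offset":[0,0,0.001],"spin":0},{"offset":[0,0,0.01],"spin":0},{"offset":[0,0,0.03],"spin":0},{"offset":[0,0,0.06],"spin":0}]' 0.74
python3 -m crank '[{"offset":[0,0,0.035],"spin":0},{"offset":[0,0,0.07],"spin":0},{"offset":[0,0,0.105],"spin":0},{"offset":[0,-0.01,0.13],"spin":0},{"offset":[0,-0.035,0.15],"spin":0},{"offset":[0,-0.07,0.155],"spin":0},{"offset":[0,-0.11,0.155],"spin":0},{"offset":[0,-0.15,0.155],"spin":0}]' 1
python3 -m crank '[{"offset":[0,-0.041,0],"spin":-2},{"offset":[0,-0.082,0],"spin":-4},{"offset":[-0.001,-0.123,0],"spin":-6},{"offset":[-0.001,-0.164,0],"spin":-8},{"offset":[-0.002,-0.205,0],"spin":-10},{"offset":[-0.003,-0.246,0],"spin":-12},{"offset":[-0.003,-0.287,0],"spin":-14},{"offset":[-0.004,-0.328,0],"spin":-14}]'
python3 -m crank '[{"offset":[0,-0.04,0],"spin":0},{"offset":[0,-0.08,0],"spin":0},{"offset":[-0.001,-0.12,0],"spin":0},{"offset":[-0.001,-0.16,-0.01],"spin":0},{"offset":[-0.002,-0.19,-0.03],"spin":0},{"offset":[-0.002,-0.21,-0.055],"spin":0},{"offset":[-0.002,-0.225,-0.08],"spin":0},{"offset":[-0.002,-0.23,-0.095],"spin":0}]'
python3 pair.py 9
```

```text
clock: 30.2
eef_pos: [525.2, 359.6, 68.0]
eef_rot: [3.138, 0.02, 0.062]
wrist_force: [-0.6, 0.8, 1.1]
finger_gap: 69.3
clock: 30.87
eef_pos: [524.8, 208.4, 224.1]
eef_rot: [3.138, 0.019, 0.063]
wrist_force: [1.5, 0.5, -0.2]
finger_gap: 94.1
clock: 31.53
eef_pos: [520.4, -121.6, 225.1]
eef_rot: [3.138, 0.018, -0.184]
wrist_force: [0.5, 0.6, -0.1]
finger_gap: 94.0
clock: 32.2
eef_pos: [517.2, -353.4, 127.7]
eef_rot: [3.139, 0.02, -0.186]
wrist_force: [-0.8, -0.1, 0.2]
finger_gap: 94.0
[ 516.59154931 -352.59500864  125.39032261] [179.93721716   1.29440518 -10.63955641]
```

View pics/w9.png

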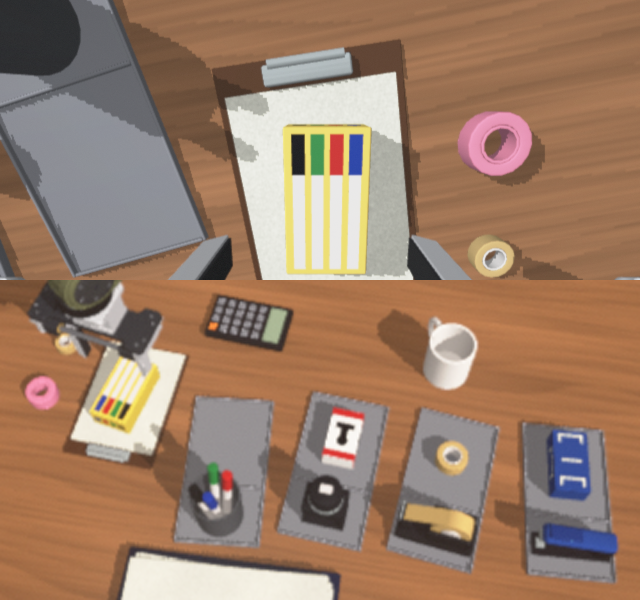

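Staples are in the stapler bay, at (569,463) in the scene crop. The markers lid shows at (284..371, 126..273) in the wrist view, nearly square with the jaws.

```bash
python3 - <<'E'
from h import *
d=np.load("w9.npz"); p=dict(zip(("fx","fy","cx","cy"),d["k"])); C=d["C"]
q=back(p,C,np.array([[284.5,127.5],[371,127.5],[366,274],[286.5,274]]),44.)[:,:2];print(q.round(1).tolist(),np.linalg.norm(q-np.roll(q,1,0),axis=1),q.mean(0))
a=q[1]+q[0]-q[2]-q[3];print(np.degrees(np.arctan2(a[1],a[0])))
E
python3 -m crank '[{"offset":[0.001,-0.002,-0.02],"spin":0},{"offset":[0.001,-0.003,-0.035],"spin":0},{"offset":[0.002,-0.004,-0.05],"spin":0},{"offset":[0.002,-0.004,-0.06],"spin":0},{"offset":[0.002,-0.004,-0.065],"spin":0},{"offset":[0.002,-0.004,-0.065],"spin":0},{"offset":[0.002,-0.004,-0.065],"spin":0},{"offset":[0.002,-0.004,-0.065],"spin":0}]'
```

```text
[[580.2, -338.6], [568.8, -399.1], [456.3, -378.5], [468.0, -316.2]] [114.35890495  61.49662816 114.44096284  63.35908659] [ 518.31979469 -358.08814192]
-10.825943408608476
clock: 32.97
eef_pos: [519.7, -356.0, 64.0]
eef_rot: [3.139, 0.02, -0.185]
wrist_force: [1.0, 0.1, -0.0]
finger_gap: 94.2
```

```bash
python3 -m crank '[{"offset":[-0.001,-0.002,-0.02],"spin":0},{"offset":[-0.001,-0.002,-0.035],"spin":0},{"offset":[-0.001,-0.002,-0.045],"spin":0},{"offset":[-0.001,-0.002,-0.05],"spin":0},{"offset":[-0.001,-0.002,-0.052],"spin":0},{"offset":[-0.001,-0.002,-0.052],"spin":0},{"offset":[-0.001,-0.002,-0.052],"spin":0},{"offset":[-0.001,-0.002,-0.052],"spin":0}]'
python3 -m crank '[{"offset":[0,0,0],"spin":0},{"offset":[0,0,0],"spin":0},{"offset":[0,0,0],"spin":0},{"offset":[0,0,0],"spin":0},{"offset":[0,0,0],"spin":0},{"offset":[0,0,0],"spin":0},{"offset":[0,0,0],"spin":0},{"offset":[0,0,0],"spin":0}]' 0.55 20
python3 -m crank '[{"offset":[0,0,0],"spin":0},{"offset":[0,0,0],"spin":0},{"offset":[0,0,0],"spin":0},{"offset":[0,0,0.01],"spin":0},{"offset":[0,0,0.03],"spin":0},{"offset":[0,0,0.06],"spin":0},{"offset":[0,0,0.09],"spin":0},{"offset":[0,0,0.12],"spin":0}]'
```

```text
clock: 33.63
eef_pos: [519.0, -358.2, 12.8]
eef_rot: [3.139, 0.019, -0.185]
wrist_force: [-0.1, 0.3, 0.9]
finger_gap: 94.0
clock: 34.3
eef_pos: [519.0, -358.3, 12.9]
eef_rot: [3.139, 0.019, -0.185]
wrist_force: [-0.8, -0.1, 1.0]
finger_gap: 63.5
clock: 34.97
eef_pos: [518.8, -358.1, 134.8]
eef_rot: [3.139, 0.019, -0.185]
wrist_force: [0.4, -0.8, -1.4]
finger_gap: 63.8
```

To keep the wrist camera clear of the tall pot, I turn the tool half round so the camera is on the bay side, then carry the carton over.

```bash
python3 -m crank '[{"offset":[0,0,0.015],"spin":3},{"offset":[0,0,0.03],"spin":9},{"offset":[0,0,0.045],"spin":15},{"offset":[0,0,0.06],"spin":21},{"offset":[0,0,0.075],"spin":27},{"offset":[0,0,0.085],"spin":33},{"offset":[0,0,0.09],"spin":39},{"offset":[0,0,0.09],"spin":45}]'
python3 -m crank '[{"offset":[0,0.003,0],"spin":6},{"offset":[0,0.008,0],"spin":12},{"offset":[0,0.014,0],"spin":18},{"offset":[0.002,0.02,0],"spin":24},{"offset":[0.004,0.026,0],"spin":30},{"offset":[0.006,0.032,0],"spin":36},{"offset":[0.008,0.038,0],"spin":42},{"offset":[0.01,0.044,0],"spin":48}]'
python3 -m crank '[{"offset":[0.002,0.006,0],"spin":6},{"offset":[0.004,0.012,0],"spin":12},{"offset":[0.006,0.02,0],"spin":18},{"offset":[0.008,0.028,0],"spin":24},{"offset":[0.01,0.036,0],"spin":30},{"offset":[0.012,0.045,0],"spin":36},{"offset":[0.014,0.054,0],"spin":42},{"offset":[0.016,0.063,0],"spin":48}]'
python3 -m crank '[{"offset":[0.003,0.01,0],"spin":6},{"offset":[0.006,0.02,0],"spin":12},{"offset":[0.009,0.03,0],"spin":18},{"offset":[0.012,0.042,0],"spin":24},{"offset":[0.015,0.054,0],"spin":30},{"offset":[0.017,0.066,0],"spin":36},{"offset":[0.019,0.076,0],"spin":42},{"offset":[0.02,0.08,0],"spin":48}]'
python3 -m crank '[{"offset":[0,0,0],"spin":4},{"offset":[0,0,0],"spin":6},{"offset":[0,0,0],"spin":7},{"offset":[0,0,0],"spin":7},{"offset":[0,0,0],"spin":7},{"offset":[0,0,0],"spin":7},{"offset":[0,0,0],"spin":7},{"offset":[0,0,0],"spin":7}]'
python3 - <<'E'
from h import *
from trays import fit
p,C=shot("wrist"); s=manip.read_state(); print(s["eef_pos"],np.degrees(s["eef_rot"]))
save(p,"pics/w10.png")
q,v=fit(p["pixels"],C,[p[k] for k in("fx","fy","cx","cy")],(565,-171)); print(q[:2].round(1),np.degrees(q[2]).round(1),round(v,2))
E
```

```text
clock: 35.63
eef_pos: [519.0, -358.1, 226.9]
eef_rot: [3.137, 0.018, 0.606]
wrist_force: [-0.8, -0.6, -1.8]
finger_gap: 63.8
clock: 36.3
eef_pos: [528.9, -313.6, 227.4]
eef_rot: [3.137, 0.018, 1.449]
wrist_force: [0.8, 1.1, -1.4]
finger_gap: 64.1
clock: 36.97
eef_pos: [544.8, -250.0, 228.0]
eef_rot: [3.137, 0.018, 2.292]
wrist_force: [0.2, -0.0, -1.5]
finger_gap: 64.0
clock: 37.63
eef_pos: [564.8, -168.7, 228.5]
eef_rot: [3.137, 0.018, 3.136]
wrist_force: [-0.5, -0.1, -2.0]
finger_gap: 63.8
clock: 38.3
eef_pos: [564.8, -168.8, 228.5]
eef_rot: [3.137, 0.018, -3.026]
wrist_force: [0.3, -0.1, -1.9]
finger_gap: 63.8
[ 564.76077523 -168.73547187  228.54435856] [ 179.70938886    1.05658082 -173.36808371]
[ 565.1 -172.4] 7.3 -0.37
```

View pics/w10.png

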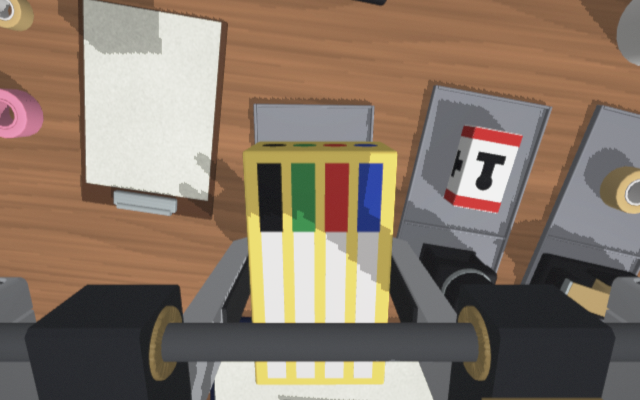

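```bash
python3 - <<'E'
from h import *
p,C=shot("wrist")
q=back(p,C,[[254,104],[373,104]],8.)[:,:2]; m=q.mean(0); print(q,np.linalg.norm(q[0]-q[1]))
t=np.radians(6.2); print(m+78*np.array([np.cos(t),np.sin(t)]))
E
python3 -m crank '[{"offset":[0.001,-0.002,-0.03],"spin":-0.4},{"offset":[0.001,-0.003,-0.06],"spin":-0.4},{"offset":[0.001,-0.003,-0.09],"spin":-0.4},{"offset":[0.001,-0.003,-0.12],"spin":-0.4},{"offset":[0.001,-0.003,-0.15],"spin":-0.4},{"offset":[0.001,-0.003,-0.175],"spin":-0.4},{"offset":[0.001,-0.003,-0.19],"spin":-0.4},{"offset":[0.001,-0.003,-0.2],"spin":-0.4}]'
```

```text
[[ 496.86469942 -244.14381517]
 [ 482.07789889 -118.10933292]] 126.89893689580946
[ 567.01507434 -172.7026243 ]
clock: 39.07
eef_pos: [565.0, -171.5, 26.4]
eef_rot: [3.135, 0.016, -3.033]
wrist_force: [1.0, -0.2, -1.6]
finger_gap: 63.8
```

```bash
python3 -m crank '[{"offset":[0.001,-0.0005,-0.004],"spin":0},{"offset":[0.001,-0.0005,-0.007],"spin":0},{"offset":[0.001,-0.0005,-0.01],"spin":0},{"offset":[0.001,-0.0005,-0.012],"spin":0},{"offset":[0.001,-0.0005,-0.013],"spin":0},{"offset":[0.001,-0.0005,-0.014],"spin":0},{"offset":[0.001,-0.0005,-0.0145],"spin":0},{"offset":[0.001,-0.0005,-0.0145],"spin":0}]'
```

```text
clock: 39.73
eef_pos: [566.1, -172.0, 12.2]
eef_rot: [3.136, 0.016, -3.033]
wrist_force: [0.3, 0.0, -1.2]
finger_gap: 64.0
```

```bash
python3 -m crank '[{"offset":[0,0,-0.0005],"spin":0},{"offset":[0,0,-0.001],"spin":0},{"offset":[0,0,-0.001],"spin":0},{"offset":[0,0,-0.001],"spin":0},{"offset":[0,0,-0.001],"spin":0},{"offset":[0,0,-0.001],"spin":0},{"offset":[0,0,-0.001],"spin":0},{"offset":[0,0,-0.001],"spin":0}]'
```

```text
clock: 40.4
eef_pos: [566.2, -172.0, 12.0]
eef_rot: [3.136, 0.017, -3.033]
wrist_force: [-5.3, 1.5, 7.4]
finger_gap: 64.0
```

```bash
python3 -m crank '[{"offset":[0,0,0.001],"spin":0},{"offset":[0,0,0.001],"spin":0},{"offset":[0,0,0.001],"spin":0},{"offset":[0,0,0.001],"spin":0},{"offset":[0,0,0.001],"spin":0},{"offset":[0,0,0.01],"spin":0},{"offset":[0,0,0.03],"spin":0},{"offset":[0,0,0.06],"spin":0}]' 0.84
python3 -m crank '[{"offset":[0,0,0.035],"spin":0},{"offset":[0,0,0.07],"spin":0},{"offset":[0,0,0.105],"spin":0},{"offset":[-0.005,0.01,0.14],"spin":0},{"offset":[-0.02,0.03,0.17],"spin":0},{"offset":[-0.04,0.06,0.2],"spin":-2},{"offset":[-0.06,0.09,0.23],"spin":-4},{"offset":[-0.075,0.12,0.25],"spin":-6}]'
python3 -m crank '[{"offset":[-0.005,0.035,0.015],"spin":0},{"offset":[-0.01,0.07,0.03],"spin":0},{"offset":[-0.015,0.1,0.045],"spin":0},{"offset":[-0.02,0.12,0.06],"spin":0},{"offset":[-0.02,0.13,0.07],"spin":0},{"offset":[-0.02,0.135,0.08],"spin":0},{"offset":[-0.02,0.135,0.08],"spin":0},{"offset":[-0.02,0.135,0.08],"spin":0}]'
python3 - <<'E'
from h import *
p,C=shot("wrist"); s=manip.read_state(); print(s["eef_pos"],np.degrees(s["eef_rot"]))
np.savez("w11.npz",px=p["pixels"],C=C,k=[p[k] for k in("fx","fy","cx","cy")])
# ortho view, floor z=8, 1.25 px/mm: rows = x 420..700 , cols = y
xs=np.arange(430,730,.8);ys=np.arange(-260,470,.95)
X,Y=np.meshgrid(xs,ys,indexing="ij");Ci=np.linalg.inv(C)
P=np.stack([X,Y,X*0+8],-1)@Ci[:3,:3].T+Ci[:3,3]
o=cv2.remap(p["pixels"],(p["fx"]*P[...,0]/P[...,2]+p["cx"]).astype(np.float32),(p["fy"]*P[...,1]/P[...,2]+p["cy"]).astype(np.float32),1)
cv2.imwrite("pics/o11.png",cv2.resize(p["pixels"][:300],(800,375))[:,:,::-1])
# carton poses from lid masks, by height
for n,z,b in [("taperoll_mid",28,(536.7,181.8)),("inkpad_mid",35,(535,5.9)),("staples_mid",41,(526.5,360.2)),("markers_mid",43,(565.5,-172))]:
    for m in manip.masks_of(p,n)[:3]:
        c=max(cv2.findContours(m["mask"].astype(np.uint8),0,1)[0],key=cv2.contourArea)[:,0]
        w=back(p,C,c,z)[:,:2].astype(np.float32); r=cv2.minAreaRect(w)
        print(n,round(m["conf"],2),np.round(r[0],1),np.round(r[1],1),round(r[2],1),"bay",b)
E
```

```text
clock: 41.07
eef_pos: [565.0, -171.6, 71.1]
eef_rot: [3.134, 0.013, -3.033]
wrist_force: [-0.1, 0.4, 0.4]
finger_gap: 79.2
clock: 41.73
eef_pos: [491.7, -56.7, 319.4]
eef_rot: [3.134, 0.015, -3.14]
wrist_force: [0.0, 0.6, 0.3]
finger_gap: 79.2
clock: 42.4
eef_pos: [471.6, 78.3, 399.7]
eef_rot: [3.134, 0.016, -3.14]
wrist_force: [0.1, -1.3, -0.6]
finger_gap: 79.0
[471.55566566  78.03452761 399.12502284] [ 179.58724722    0.84069235 -179.92902199]
taperoll_mid 0.63 [537.3 180.2] [55.7 47.6] 2.1 bay (536.7, 181.8)
taperoll_mid 0.22 [ 341.6 -178.8] [139.1  83.7] 86.2 bay (536.7, 181.8)
inkpad_mid 0.7 [533.2   9.1] [52.2 90.4] 86.5 bay (535, 5.9)
staples_mid 0.92 [521.2 352.9] [105.2  69.4] 3.6 bay (526.5, 360.2)
markers_mid 0.89 [ 562.6 -162. ] [121.3  79.4] 6.2 bay (565.5, -172)
```

View pics/o11.png

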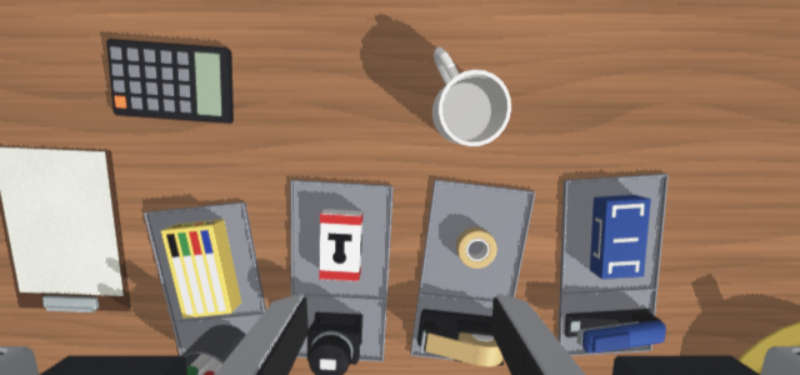

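All four are upright in their bays and the gripper is clear: markers (200,270), pad (340,245), roll (477,248), staples (620,237). The mug and calculator were not touched. I'm handing in.

```bash
python3 -c "
from cell import manip
print(manip.sign_off(), manip.read_state()['clock'])"
```

```text
the job is handed in; nothing more can be done
the job is handed in; nothing more can be done
```

I took the stack apart from the top down: tape roll, stamp pad, staples, then markers. Each piece was lowered until it just touched the bay floor of its matching tray (under 12 N at the wrist) and then released. I handed the job in at about 42 s of the 115 s allowed.

**Final picture:** all four lie flat with the lid up, each in the right bay, and the gripper is clear of everything. The mug and calculator look untouched.

**Position check:** I compared the final outlines with the bay middles I had measured.

| Piece | Distance from bay middle | Turn relative to tray |
|---|---|---|
| Tape roll | about 2 mm | not applicable |
| Stamp pad | about 4 mm | about 0.3° |
| Staples | about 9 mm by the raw outline | about 0.2° |
| Markers | about 10 mm by the raw outline | about 0.4° |

**Where the checks disagreed:**
- **Staples and markers:** the raw outlines are about 15 mm too wide because they include the cartons' visible side faces. Allowing for that, and going by where the gripper released them, I put both within about 5 mm of the middle.
- **Tray positions:** my readings of the tray positions differed by about 2 to 4 mm between views.
- **Gripper tilt:** the gripper was tilted by about 1° for the last two cartons. That did not visibly affect how they lie.

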